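Sweep the discarded specimen pots into the waste bin

TASK

Three empty specimen pots with white lids are left on the bench: sweep them with your fingers across the bench and over its front edge so that all three drop into the red waste bin hanging there, without picking any of them up. Leave the yellow-lidded patient sample, the two bottles and the carton standing where they are.

Things in the scene. Friction and masses are not known exactly. Their poses are not given: they have to be found in the camera images.
- pot_a: Empty 60 ml specimen pot for discard, upright on the bench: pale grey-blue plastic drum with a flat WHITE screw lid, 46 mm in diameter (lid 45 mm), 40 mm tall overall, about 14 g; slides when pushed low. Origin: centre of its underside, z up its axis.
- pot_b: Empty 60 ml specimen pot for discard, upright on the bench: pale grey-blue plastic drum with a flat WHITE screw lid, 46 mm in diameter (lid 45 mm), 40 mm tall overall, about 14 g; slides when pushed low. Origin: centre of its underside, z up its axis.
- pot_c: Empty 60 ml specimen pot for discard, upright on the bench: pale grey-blue plastic drum with a flat WHITE screw lid, 46 mm in diameter (lid 45 mm), 40 mm tall overall, about 14 g; slides when pushed low. Origin: centre of its underside, z up its axis.
- sample: Patient's sample pot that stays: same size as the others (46 mm across, 40 mm tall) but amber, with a paper label and a YELLOW lid, about 65 g. It may stand in any of the four places among the pots. Origin: centre of its underside.
- white_bottle: White plastic reagent bottle with red cap, 68 mm in diameter, 170 mm tall, stays where it is. Origin: centre of its underside.
- amber_bottle: Amber glass bottle with paper label and red cap, 56 mm in diameter, 125 mm tall, stays where it is. Origin: centre of its underside.
- carton: Small medicine carton lying flat, white with orange and yellow bands, 85 mm (its x) by 55 mm (its y) by 28 mm tall, stays where it is. Origin: centre of its underside.
- bin: Open red plastic waste bin hung just beyond the bench's front edge (the edge away from the robot), at a different place along the edge each time. Outside 240 mm (x) by 300 mm (y) by 150 mm deep, walls 4 mm; never turned. Fixed. Origin: centre of its underside; z up.
- bin_mouth (a point): Centre of the bin's open mouth, at the level of its rim, 20 mm below the bench top. The mouth is 232 mm (x) by 292 mm (y) inside; its near wall is 2 mm from the bench edge.
- bench_edge (a point): A point on the top of the bench's front edge at y = 0. The edge is straight, runs along y, and has no lip: the teal bench top (z = 0) is level right up to it. (A fixed microscope, 430 mm tall, stands well away from the work, about 0.6 m to the right of the robot base and 0.1 m ahead of it.)
Not all that is in view belongs to the job. Several things look just like the white_bottle: the one meant starts farthest to the robot's right.

How it is judged:
By the outcome, as a careful person would: the job done as asked, in the order asked, and still so for the second after the job is handed in, with the robot touching nothing.
It also fails if it takes over 64 s, if anything falls off the work surface, if the arm or the gripper's body presses on something with over 40 N, if the wrist force passes 120 N, or if a joint passes its speed limit or range.

ROBOT

A 7-joint arm with a two-finger parallel gripper is mounted at the origin on the work surface. World frame = base frame: x ahead of the robot, y to its left, z up, the work surface at z = 0. Lengths are in m, angles in rad, forces in N, time in s.
With the tool pointing down it reaches from about 0.4 to 0.85 m from the base axis. Payload 4.4 kg.
Tool frame: the origin (TCP) lies between the finger pads; the fingertips stand 25 mm ahead of it and the grasp point (between the pads) lies 6 mm ahead of it; z points along the fingers, y is the line along which they close (so a half turn about z gives the same grasp; the last joint's range is limited). The gripper opens to 94 mm and grips with 3 to 60 N. Pads are 16 mm wide; open, the fingers measure 119 mm over their backs; the gripper's body (75 mm by 177 mm) begins 78 mm behind the grasp point.
Start: joints at [1.059, 0.628, 0.038, 1.517, -0.027, 0.996, -0.02], TCP at [0.28, -0.586, 0.21] pointing down, gripper open.
Joint ranges: [-3.06, 3.06], [-0.37, 2.12], [-1.25, 1.32], [0.18, 2.47], [-1.1, 4.24], [0.23, 1.98], [-2.94, 2.94]. Speed limits (rad/s): [2.57, 2.57, 3.14, 3.14, 3.14, 3.14, 3.14].

INTERFACE

Orientations are given as a unit quaternion [w, x, y, z].
In Python, from bench import arm gives the robot as it stands.
- The arm moves only by the tool arm_command, never from a script. Its argument "plan" is a list of rows, each a list of 7 numbers: the shift along the tool's x, y, z each as a share of 0.04 m, from -1 to 1, then the turn, a rotation vector about the tool's x, y, z each as a share of 0.12 rad, from -1 to 1, then the opening, from -1 (shut) to 1 (fully open), so that 0 is half open. In form: [[dx, dy, dz, ax, ay, az, claw], ...]. A call has exactly 8 rows; each row shifts and turns the commanded pose from where the row before left it, along the tool's axes as they then stand; what a row does not reach is not made up. A row lasts 1/8 s, in which the tool goes at most 62.5 mm and 10.7 degrees, less where a joint would pass 70% of its speed; a pose out of reach is approached as far as the arm can. A call with a number of a shift or a turn outside -1 to 1 is refused whole. A call with a gripper value outside its range is refused whole. The fingers move at their own pace and stop on an object; "squeeze" is the grip in N (left out, the last holds). Time passes only in rows, so rows that do not move let the fingers close, or fill a call up. It gives the time, the measured TCP pose, the force, the opening and the grip force at its end, in the units of the state.
- arm.get_obs(): the state, without advancing time (a new reading comes with each control period).
- arm.get_image(name): name is "scene" or "top"; returns a dict with "pixels" (480x640x3 uint8, blue, green, red), "K" (3x3 intrinsics, pixels), "R" (3x3) and "t" (3): a world point X has camera coordinates R X + t. Camera axes: x right, y down, z forward; pixel columns grow to the right and rows downward; lengths in m; the calibration is good to about 2 mm. A picture is of the moment at which its call begins. There is no depth.
- arm.close_job(): hands the job in; it is judged then, once.
The state is a dict: "clock": time; "qpos": joint angles; "dq": joint speeds; "effort": joint torques, N m; "position": TCP position; "tcp_rot": TCP orientation; "force": force on the tool from outside, world axes, zero at the start; "ft_torque": the same for the moment, N m; "width": finger opening in m; "finger_force": force on a finger pad.
Only numpy, scipy, OpenCV 4.12 (cv2) and the standard library are available. Lean on these libraries where they do the work, as an engineer would, in place of code of your own. Each camera call takes 0.05 s, during which the arm holds its last target. There are 200 camera calls.

## Working session

There is one attempt and no reset: what is moved stays moved. The work goes in short steps, Python scripts to look and compute and a tool call to move; the robot and the scene stay as the last step left them, time stands still between calls to the robot, and variables do not carry over. Pictures are saved under pics/ and viewed, at most 10 in all, crops included, and the job is handed in when it is done.

Besides the shell and the picture viewer there is one more tool, called after ">>>" as name([rows], argument=value, ...), one row to a line, values as JSON. arm_command: Moves the arm, as the interface text tells. Its arguments: {"type":"object","properties":{"plan":{"type":"array","items":{"type":"array","items":{"type":"number"}}},"squeeze":{"type":"number"}},"required":["plan"]}

```bash
mkdir -p pics; cat > h.py <<'E'
import numpy as np, cv2
from bench import arm
def ray(im,u,v,z):
    K,R,t=[np.array(im[k],float) for k in("K","R","t")]
    d=R.T@np.linalg.solve(K,[u,v,1]); c=-R.T@t.ravel()
    return c+d*(z-c[2])/d[2]
def proj(im,X):
    p=np.array(im["K"])@(np.array(im["R"])@np.array(X)+np.array(im["t"]).ravel()); return p[:2]/p[2]
E
python3 - <<'E'
from h import *
for n in("scene","top"):
    im=arm.get_image(n); cv2.imwrite(f"pics/{n}0.png",im["pixels"])
    print(n,-np.array(im["R"]).T@np.array(im["t"]).ravel(), [ray(im,u,v,0).round(3)[:2] for u,v in((0,0),(639,0),(320,240),(0,479),(639,479))])
o=arm.get_obs();print(o["position"],o["tcp_rot"],o["force"],o["width"],o["clock"])
E
```

```text
scene [ 1.33836481 -0.32402638  0.65717965] [array([-2.367, -0.722]), array([-0.431,  2.632]), array([0.647, 0.026]), array([ 0.905, -0.604]), array([1.292, 0.187])]
top [0.34232355 0.06081475 1.00262497] [array([1.144, 0.935]), array([ 1.122, -0.721]), array([0.504, 0.094]), array([-0.008,  0.773]), array([-0.003, -0.572])]
[ 0.28004628 -0.58593713  0.20948126] [-8.08350993e-04  9.75259408e-01  2.21061966e-01 -2.00864040e-04] [0.18588405 0.29071502 0.1715157 ] 0.09392395411617271 0.1
```

View pics/top0.png

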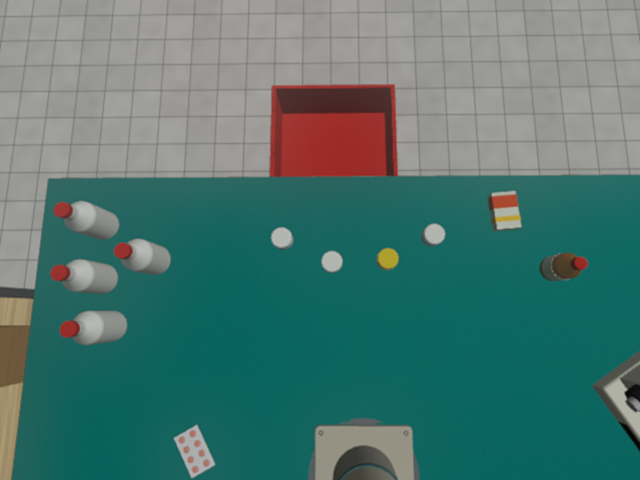

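View pics/scene0.png

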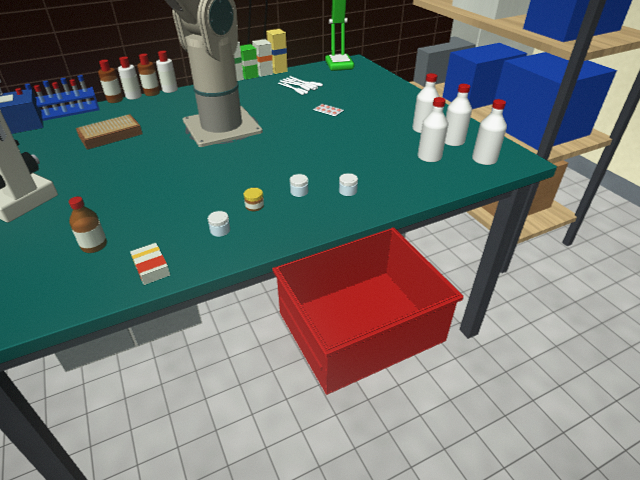

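The top view shows white lids at (282,238), (332,261) and (434,234), and the yellow lid at (388,259). The bin mouth spans columns 272–396 and the bench edge is near row 177. The carton is at (506,210) and the amber bottle at (562,267). Four white bottles stand far left at columns 60–145. None is near the sweeps, so the white bottle meant doesn't need singling out.

```bash
cat >> h.py <<'E'
def blobs(im,z=0.04):
    p=im["pixels"]; h=cv2.cvtColor(p,cv2.COLOR_BGR2HSV)
    out=[]
    for n,m in(("white",cv2.inRange(h,(0,0,150),(180,50,255))),("yellow",cv2.inRange(h,(20,140,120),(35,255,255)))):
        m[:180]=0
        k,l,s,c=cv2.connectedComponentsWithStats(m)
        for i in range(1,k):
            if 120<s[i,4]<900: out.append((n,c[i].round(1).tolist(),int(s[i,4]),ray(im,*c[i],z)[:2].round(3).tolist()))
    return out
E
python3 - <<'E'
from h import *
im=arm.get_image("top")
for b in blobs(im): print(b)
for u in(200,330,450): 
    col=cv2.cvtColor(im["pixels"],cv2.COLOR_BGR2HSV)[:,u]; 
    v=[r for r in range(150,230) if 80<col[r,0]<95 and col[r,1]>150][0]; print("edge",u,v,ray(im,u,v,0))
print("bin rim",ray(im,272,87,-.02),ray(im,396,87,-.02),ray(im,272,176,-.02),ray(im,396,176,-.02))
print("carton",ray(im,492,228,.028),ray(im,521,226,.028),ray(im,492,193,.028),"amber",ray(im,552,268,.02))
o=arm.get_obs(); from scipy.spatial.transform import Rotation as R
q=o["tcp_rot"];print(R.from_quat([q[1],q[2],q[3],q[0]]).as_matrix().round(3),o["qpos"])
E
```

```text
('white', [21.8, 189.3], 513, [0.618, 0.78])
('white', [41.4, 189.2], 155, [0.618, 0.734])
('white', [18.2, 215.1], 731, [0.557, 0.78])
('white', [38.2, 214.3], 180, [0.559, 0.734])
('white', [85.1, 212.7], 412, [0.562, 0.627])
('white', [506.3, 211.3], 186, [0.561, -0.325])
('white', [508.2, 224.2], 161, [0.531, -0.327])
('white', [434.4, 233.2], 303, [0.512, -0.162])
('white', [281.2, 237.0], 309, [0.504, 0.179])
('white', [14.3, 244.5], 771, [0.489, 0.78])
('white', [34.5, 244.5], 240, [0.489, 0.734])
('white', [142.6, 250.9], 385, [0.474, 0.489])
('white', [331.6, 260.8], 318, [0.451, 0.067])
('white', [11.9, 273.5], 606, [0.424, 0.777])
('white', [31.0, 273.9], 229, [0.423, 0.734])
('white', [82.7, 271.8], 464, [0.428, 0.618])
('white', [92.0, 324.5], 498, [0.314, 0.586])
('white', [623.4, 403.6], 656, [0.154, -0.534])
('white', [371.0, 430.3], 212, [0.101, -0.014])
('yellow', [387.6, 258.1], 313, [0.456, -0.057])
edge 200 186 [0.63513491 0.38046094 0.        ]
edge 330 178 [0.65319785 0.07007531 0.        ]
edge 450 177 [ 0.65401194 -0.21494737  0.        ]
bin rim [ 0.90068911  0.21706936 -0.02      ] [ 0.89773661 -0.09708993 -0.02      ] [ 0.66529643  0.21173012 -0.02      ] [ 0.66351967 -0.09002134 -0.02      ]
carton [ 0.52512658 -0.29517951  0.028     ] [ 0.52945589 -0.36050236  0.028     ] [ 0.60664125 -0.30095089  0.028     ] amber [ 0.43535268 -0.42470315  0.02      ]
[[ 0.902  0.431 -0.001]
 [ 0.431 -0.902  0.001]
 [-0.    -0.001 -1.   ]] [ 1.05917259  0.62910251  0.03846022  1.51808787 -0.02699793  0.9963036
 -0.02000608]
```

>>> arm_command([
  [0.7,-0.55,0,0,0,0,-0.4],
  [0.8,-0.65,0,0,0,0,-0.4],
  [0.8,-0.65,0,0,0,0,-0.4],
  [0.8,-0.65,0,0,0,0,-0.4],
  [0.8,-0.65,0,0,0,0,-0.4],
  [0.8,-0.65,0,0,0,0,-0.4],
  [0.8,-0.65,0,0,0,0,-0.4],
  [0.8,-0.65,0,0,0,0,-0.4],
])

```text
clock: 1.15
position: [0.4201, -0.2924, 0.2102]
tcp_rot: [-0.0, 0.975, 0.221, -0.0]
force: [0.6, -0.1, 0.1]
width: 0.0285
finger_force: 0.0
```

```bash
cat >> h.py <<'E'
from scipy.spatial.transform import Rotation as Rot
def go(x,y,z,yawdeg):
    o=arm.get_obs(); q=o["tcp_rot"]; M=Rot.from_quat([q[1],q[2],q[3],q[0]])
    c,s=np.cos(np.radians(yawdeg)),np.sin(np.radians(yawdeg))
    T=Rot.from_matrix(np.array([[c,s,0],[s,-c,0],[0,0,-1.]]))
    d=np.array([x,y,z])-o["position"]
    print("pos",np.round(o["position"],3),"t",o["clock"],"w",round(o["width"],3))
    print("shift units now",(M.inv().apply(d)/.04).round(2),"in target frame",(T.inv().apply(d)/.04).round(2),"turn",((M.inv()*T).as_rotvec()/.12).round(2))
E
python3 -c "
from h import *
go(.468,-.203,.21,42.6)"
```

```text
pos [ 0.42  -0.292  0.21 ] t 1.15 w 0.029
shift units now [ 2.04 -1.5   0.  ] in target frame [ 2.4  -0.83  0.  ] turn [-0.    0.   -2.48]
```

>>> arm_command([
  [0,0,0,0,0,-0.83,-0.4],
  [0,0,0,0,0,-0.83,-0.4],
  [0,0,0,0,0,-0.82,-0.4],
  [0.8,-0.28,0,0,0,0,-0.4],
  [0.8,-0.28,0,0,0,0,-0.4],
  [0.8,-0.27,0,0,0,0,-0.4],
  [0,0,1,0,0,0,-0.4],
  [0,0,1,0,0,0,-0.4],
])

```text
clock: 2.15
position: [0.4686, -0.2039, 0.1297]
tcp_rot: [0.001, 0.931, 0.364, 0.001]
force: [0.3, 0.0, -0.1]
width: 0.0282
finger_force: 0.0
```

```bash
python3 -c "
from h import *
im=arm.get_image('top'); cv2.imwrite('pics/t1.png',cv2.resize(im['pixels'][150:330,230:560],None,fx=2,fy=2))
for b in blobs(im):
    if abs(b[3][1])<.25: print(b)
go(.468,-.203,.033,42.6)"
```

```text
('white', [434.4, 233.3], 307, [0.511, -0.162])
('white', [281.3, 237.0], 315, [0.504, 0.179])
('white', [331.6, 260.8], 320, [0.451, 0.067])
('yellow', [387.6, 258.2], 313, [0.456, -0.057])
pos [ 0.465 -0.203  0.125] t 2.2 w 0.028
shift units now [0.06 0.07 2.3 ] in target frame [0.05 0.06 2.3 ] turn [-0.06  0.03  0.01]
```

View pics/t1.png

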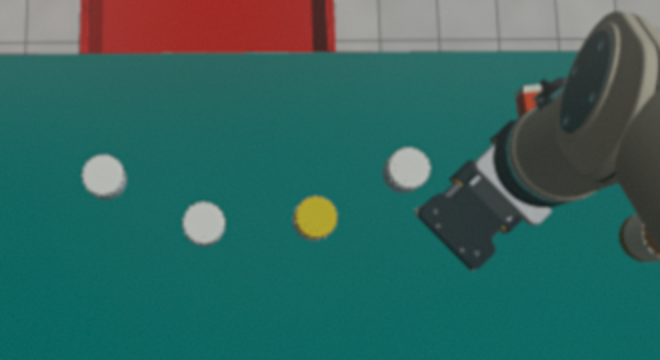

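The crop shows the gripper behind the white lid at crop (407,168), clear of the yellow lid at (316,217). I'll lower it and push diagonally.

>>> arm_command([
  [0,0,0.8,0,0,0,-0.4],
  [0,0,0.8,0,0,0,-0.4],
  [0,0,0.65,0,0,0,-0.4],
  [0,0,0,0,0,0,-0.4],
  [0.3,0,0,0,0,0,-0.4],
  [0.4,0,0,0,0,0,-0.4],
  [0.4,0,0,0,0,0,-0.4],
  [0.4,0,0,0,0,0,-0.4],
])

```text
clock: 3.2
position: [0.5136, -0.1625, 0.0408]
tcp_rot: [0.0, 0.932, 0.364, 0.001]
force: [-0.2, -0.4, 1.3]
width: 0.0279
finger_force: 0.1
```

>>> arm_command([
  [0.5,0,0,0,0,0,-0.4],
  [0.5,0,0,0,0,0,-0.4],
  [0.5,0,0,0,0,0,-0.4],
  [0.5,0,0,0,0,0,-0.4],
  [0.5,0,0,0,0,0,-0.4],
  [0.3,0,0,0,0,0,-0.4],
  [0,0,0,0,0,0,-0.4],
  [0,0,0,0,0,0,-0.4],
])

```text
clock: 4.2
position: [0.5938, -0.0887, 0.0402]
tcp_rot: [0.0, 0.932, 0.363, -0.001]
force: [0.0, -0.6, 0.7]
width: 0.0279
finger_force: 0.0
```

```bash
python3 -c "
from h import *
im=arm.get_image('scene'); cv2.imwrite('pics/s2.png',im['pixels'])
im=arm.get_image('top')
for b in blobs(im):
    if abs(b[3][1])<.25: print(b)
go(.675,-.013,.033,42.6)"
```

```text
('white', [281.3, 236.9], 324, [0.505, 0.179])
('white', [331.5, 260.8], 329, [0.45, 0.067])
('yellow', [387.6, 258.2], 316, [0.456, -0.057])
pos [ 0.594 -0.089  0.04 ] t 4.3 w 0.028
shift units now [ 2.78 -0.03  0.18] in target frame [ 2.78 -0.02  0.18] turn [-0.    0.01 -0.01]
```

View pics/s2.png

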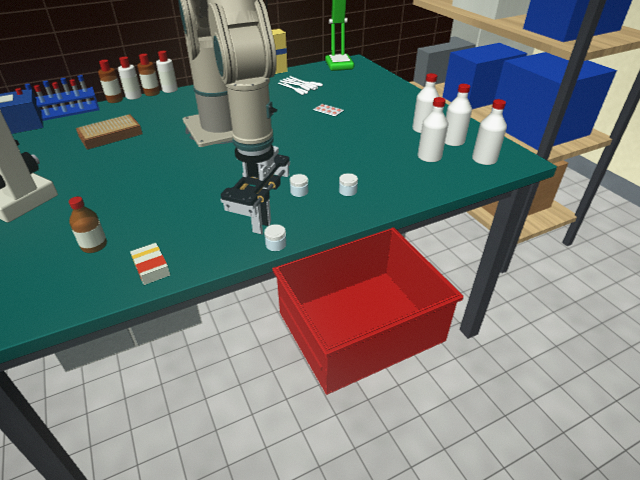

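The white pot is upright at scene (275,237), just ahead of the fingers. Checking its position before finishing the push.

```bash
python3 -c "
from h import *
im=arm.get_image('scene'); print(ray(im,275,231,.04))"
```

```text
[ 0.61870062 -0.06816787  0.04      ]
```

>>> arm_command([
  [0.4,0,0,0,0,0,-0.4],
  [0.5,0,0,0,0,0,-0.4],
  [0.5,0,0,0,0,0,-0.4],
  [0.5,0,0,0,0,0,-0.4],
  [0.5,0,0,0,0,0,-0.4],
  [0.4,0,0,0,0,0,-0.4],
  [0.2,0,0,0,0,0,-0.4],
  [0,0,0,0,0,0,-0.4],
])

```text
clock: 5.35
position: [0.683, -0.0063, 0.0402]
tcp_rot: [-0.0, 0.932, 0.363, -0.0]
force: [0.1, -0.5, -0.0]
width: 0.0285
finger_force: 0.0
```

```bash
python3 -c "
from h import *
im=arm.get_image('scene'); cv2.imwrite('pics/s3.png',im['pixels'][120:420,120:520])
go(.402,.060,.21,8.5)"
```

```text
pos [ 0.683 -0.007  0.04 ] t 5.4 w 0.028
shift units now [-4.03 -5.98 -4.24] in target frame [-6.69 -2.69 -4.25] turn [0.   0.01 4.96]
```

View pics/s3.png

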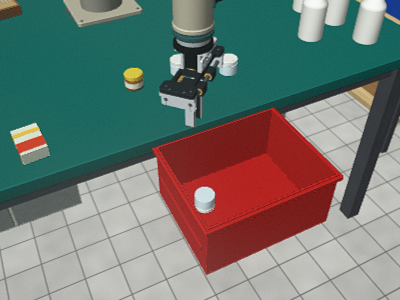

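The first pot is in the bin at crop (204,199), and the yellow-lidded sample stands at (133,78). Next is pot B.

>>> arm_command([
  [0,0,-0.8,0,0,0,-0.4],
  [0,0,-0.8,0,0,0,-0.4],
  [0,0,-0.8,0,0,0.8,-0.4],
  [0,0,0,0,0,0.85,-0.4],
  [0,0,0,0,0,0.85,-0.4],
  [0,0,0,0,0,0.85,-0.4],
  [0,0,0,0,0,0.8,-0.4],
  [0,0,0,0,0,0.8,-0.4],
])

```text
clock: 6.4
position: [0.6822, -0.0079, 0.1363]
tcp_rot: [0.0, 0.997, 0.072, -0.0]
force: [1.0, -0.2, 0.7]
width: 0.0281
finger_force: 0.0
```

>>> arm_command([
  [-0.8,-0.34,0,0,0,0,-0.4],
  [-0.9,-0.36,0,0,0,0,-0.4],
  [-0.9,-0.36,0,0,0,0,-0.4],
  [-0.9,-0.36,0,0,0,0,-0.4],
  [-0.9,-0.36,0,0,0,0,-0.4],
  [-0.9,-0.36,0,0,0,0,-0.4],
  [-0.8,-0.32,0,0,0,0,-0.4],
  [-0.5,-0.2,0,0,0,0,-0.4],
])

```text
clock: 7.4
position: [0.4037, 0.0587, 0.1365]
tcp_rot: [-0.0, 0.997, 0.074, -0.001]
force: [-1.4, 0.2, -0.0]
width: 0.0282
finger_force: 0.0
```

```bash
python3 -c "
from h import *
im=arm.get_image('scene');cv2.imwrite('pics/s3b.png',im['pixels'])
im=arm.get_image('top')
for b in blobs(im):
    if abs(b[3][1])<.25: print(b)
go(.402,.060,.036,8.5)"
```

```text
('white', [281.2, 237.0], 309, [0.504, 0.179])
('white', [384.1, 455.2], 535, [0.053, -0.039])
('yellow', [390.4, 257.6], 204, [0.457, -0.063])
pos [0.403 0.059 0.136] t 7.5 w 0.028
shift units now [-0.02 -0.03  2.51] in target frame [-0.02 -0.03  2.51] turn [-0.    0.02  0.01]
```

>>> arm_command([
  [0,0,0.8,0,0,0,-0.4],
  [0,0,0.8,0,0,0,-0.4],
  [0,0,0.85,0,0,0,-0.4],
  [0,0,0,0,0,0,-0.4],
  [0.3,0,0,0,0,0,-0.4],
  [0.4,0,0,0,0,0,-0.4],
  [0.4,0,0,0,0,0,-0.4],
  [0.4,0,0,0,0,0,-0.4],
])

```text
clock: 8.5
position: [0.4667, 0.0712, 0.0511]
tcp_rot: [-0.004, 0.997, 0.075, -0.0]
force: [1.1, -0.8, 0.6]
width: 0.0283
finger_force: 0.0
```

>>> arm_command([
  [0.5,0,0,0,0,0,-0.4],
  [0.5,0,0,0,0,0,-0.4],
  [0.5,0,0,0,0,0,-0.4],
  [0.5,0,0,0,0,0,-0.4],
  [0.5,0,0,0,0,0,-0.4],
  [0.5,0,0,0,0,0,-0.4],
  [0.5,0,0,0,0,0,-0.4],
  [0.5,0,0,0,0,0,-0.4],
])

```text
clock: 9.5
position: [0.6245, 0.0946, 0.051]
tcp_rot: [-0.004, 0.997, 0.075, -0.001]
force: [-0.6, -0.3, -0.2]
width: 0.0284
finger_force: 0.0
```

>>> arm_command([
  [0.5,0,0,0,0,0,-0.4],
  [0.5,0,0,0,0,0,-0.4],
  [0.4,0,0,0,0,0,-0.4],
  [0.3,0,0,0,0,0,-0.4],
  [0,0,0,0,0,0,-0.4],
  [0,0,0,0,0,0,-0.4],
  [0,0,0,0,0,0,-0.4],
  [0,0,0,0,0,0,-0.4],
])

```text
clock: 10.5
position: [0.6892, 0.1052, 0.0491]
tcp_rot: [-0.004, 0.997, 0.075, -0.002]
force: [-0.2, 1.0, -0.6]
width: 0.0283
finger_force: 0.0
```

```bash
python3 -c "
from h import *
im=arm.get_image('scene'); cv2.imwrite('pics/s4.png',im['pixels'][120:420,120:520])
im=arm.get_image('top')
for b in blobs(im):
    if abs(b[3][1])<.25: print(b)
go(.447,.199,.136,-19.4)"
```

```text
('white', [331.6, 260.9], 311, [0.45, 0.067])
('yellow', [387.5, 258.1], 315, [0.456, -0.057])
pos [0.689 0.105 0.049] t 10.6 w 0.028
shift units now [-5.65 -3.24 -2.13] in target frame [-6.49 -0.2  -2.18] turn [-0.07  0.05  4.07]
```

View pics/s4.png

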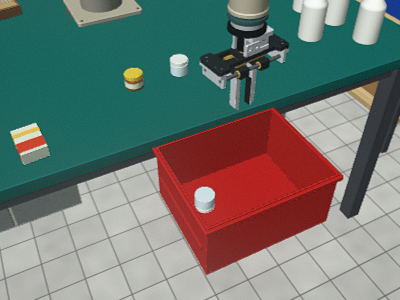

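The pot at crop (178,64), pot B, has not moved, though the fingers should have passed through it. Pot A is hidden behind the gripper. I'll check the geometry before moving again.

```bash
python3 -c "
from h import *
im=arm.get_image('scene')
print('tip proj',proj(im,[.689,.105-.02,.024]),proj(im,[.689,.105+.02,.024]))
for n,p in (('A',(.504,.179,.04)),('B',(.451,.067,.04)),('S',(.456,-.057,.04))): print(n,proj(im,p))
for f in('scene0','s3b'):
  p=cv2.imread(f'pics/{f}.png'); im['pixels']=p; print(f)
  for b in blobs(im):
    if abs(b[3][1])<.3 and b[3][0]<.7: print(b)
o=arm.get_obs();print(o['force'],o['qpos'])
a=cv2.imread('pics/s3b.png')[120:320,200:420]; b=im=arm.get_image('scene')['pixels'][120:320,200:420]
cv2.imwrite('pics/cmp.png',cv2.resize(np.vstack([a,b]),None,fx=1.5,fy=1.5))
"
```

```text
tip proj [352.64421976 234.81395603] [368.36002088 229.60628488]
A [348.48077814 177.21682038]
B [299.18209349 178.07668596]
S [253.51847724 191.76271575]
scene0
('white', [297.5, 186.9], 225, [0.485, 0.046])
('white', [346.9, 186.7], 225, [0.539, 0.154])
('white', [217.1, 222.0], 366, [0.531, -0.171])
('yellow', [252.6, 194.1], 202, [0.464, -0.062])
s3b
('white', [297.5, 186.9], 227, [0.485, 0.046])
('white', [346.8, 186.7], 224, [0.54, 0.154])
('yellow', [252.6, 194.1], 203, [0.464, -0.062])
[-0.5922284   0.09595955 -0.18634689] [-0.37196221  0.90845184  0.34544808  1.4936212  -0.3896216   0.81197976
 -1.29901894]
```

View pics/cmp.png

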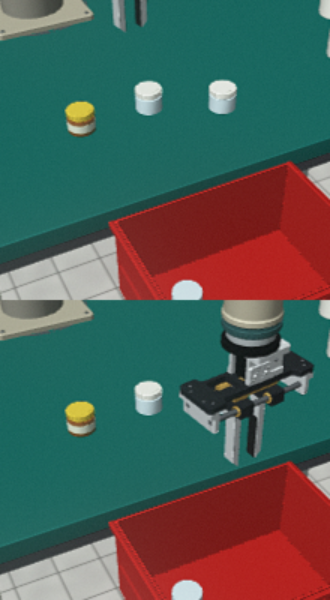

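The tips appear above the commanded height. Near x = 0.40 the arm couldn't get down to z = 0.036 and stopped at 0.051, so it passed over B, which is untouched. I'll do pot A next, which is well within reach, then B from slightly further out.

>>> arm_command([
  [0,0,-0.75,-0.07,0.05,0,-0.4],
  [0,0,-0.75,0,0,0,-0.4],
  [0,0,-0.65,0,0,0.6,-0.4],
  [0,0,0,0,0,0.7,-0.4],
  [0,0,0,0,0,0.7,-0.4],
  [0,0,0,0,0,0.7,-0.4],
  [0,0,0,0,0,0.7,-0.4],
  [0,0,0,0,0,0.67,-0.4],
])

```text
clock: 11.7
position: [0.6894, 0.1049, 0.1348]
tcp_rot: [-0.001, 0.985, -0.17, 0.001]
force: [0.9, 0.0, 0.3]
width: 0.028
finger_force: 0.0
```

>>> arm_command([
  [-0.7,-0.02,0,0,0,0,-0.4],
  [-0.9,-0.03,0,0,0,0,-0.4],
  [-0.9,-0.03,0,0,0,0,-0.4],
  [-0.9,-0.03,0,0,0,0,-0.4],
  [-0.9,-0.03,0,0,0,0,-0.4],
  [-0.9,-0.03,0,0,0,0,-0.4],
  [-0.8,-0.03,0,0,0,0,-0.4],
  [-0.5,0,0,0,0,0,-0.4],
])

```text
clock: 12.7
position: [0.4453, 0.1996, 0.1345]
tcp_rot: [-0.001, 0.986, -0.168, 0.001]
force: [-0.3, 0.1, 0.6]
width: 0.0283
finger_force: 0.0
```

```bash
python3 -c "
from h import *
go(.452,.197,.036,-19.4)"
```

```text
pos [0.445 0.2   0.134] t 12.7 w 0.028
shift units now [0.18 0.01 2.46] in target frame [0.18 0.01 2.46] turn [-0.02 -0.01  0.01]
```

>>> arm_command([
  [0,0,0.6,0,0,0,-0.4],
  [0,0,0.6,0,0,0,-0.4],
  [0,0,0.6,0,0,0,-0.4],
  [0,0,0.5,0,0,0,-0.4],
  [0,0,0.25,0,0,0,-0.4],
  [0,0,0,0,0,0,-0.4],
  [0,0,0,0,0,0,-0.4],
  [0,0,0,0,0,0,-0.4],
])

```text
clock: 13.7
position: [0.4476, 0.1992, 0.033]
tcp_rot: [-0.001, 0.986, -0.169, 0.002]
force: [1.2, 0.1, 0.2]
width: 0.028
finger_force: 0.0
```

```bash
python3 -c "
from h import *
go(.685,.117,.033,-19.4); im=arm.get_image('top')
for b in blobs(im):
    if abs(b[3][1])<.25: print(b)"
```

```text
pos [0.448 0.199 0.033] t 13.7 w 0.028
shift units now [ 6.28 -0.03  0.02] in target frame [ 6.28 -0.03  0.  ] turn [-0.02 -0.02 -0.  ]
('white', [281.7, 236.3], 271, [0.506, 0.178])
('white', [331.6, 260.8], 312, [0.451, 0.067])
('yellow', [387.5, 258.2], 314, [0.456, -0.057])
```

>>> arm_command([
  [0.3,0,0,0,0,0,-0.4],
  [0.3,0,0,0,0,0,-0.4],
  [0.4,0,0,0,0,0,-0.4],
  [0.5,0,0,0,0,0,-0.4],
  [0.5,0,0,0,0,0,-0.4],
  [0.5,0,0,0,0,0,-0.4],
  [0.5,0,0,0,0,0,-0.4],
  [0.5,0,0,0,0,0,-0.4],
])

```text
clock: 14.75
position: [0.5807, 0.1514, 0.0326]
tcp_rot: [-0.0, 0.986, -0.169, 0.001]
force: [-0.5, -0.7, -0.0]
width: 0.0284
finger_force: 0.0
```

>>> arm_command([
  [0.5,0,0,0,0,0,-0.4],
  [0.5,0,0,0,0,0,-0.4],
  [0.5,0,0,0,0,0,-0.4],
  [0.5,0,0,0,0,0,-0.4],
  [0.4,0,0,0,0,0,-0.4],
  [0.3,0,0,0,0,0,-0.4],
  [0.1,0,0,0,0,0,-0.4],
  [0,0,0,0,0,0,-0.4],
])

```text
clock: 15.75
position: [0.6847, 0.1151, 0.0327]
tcp_rot: [-0.001, 0.986, -0.169, 0.001]
force: [-0.0, 0.3, 0.4]
width: 0.0286
finger_force: 0.0
```

```bash
python3 -c "
from h import *
im=arm.get_image('scene'); cv2.imwrite('pics/s5.png',im['pixels'][120:420,120:520])
go(.424,.040,.13,40)"
```

```text
pos [0.684 0.115 0.033] t 15.8 w 0.028
shift units now [-5.51  3.94 -2.45] in target frame [-6.2  -2.74 -2.43] turn [-0.01 -0.02 -8.64]
```

View pics/s5.png

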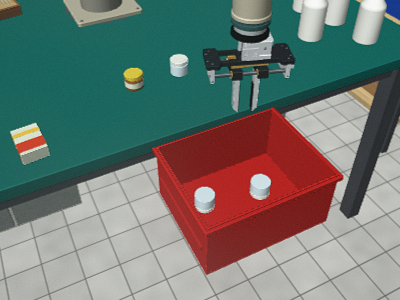

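Two pots are in the bin at crop (204,199) and (260,187). B remains at (178,64) beside the sample. I'll approach B from a slightly larger radius and descend slowly.

>>> arm_command([
  [0,0,-0.75,0,0,0,-0.4],
  [0,0,-0.75,0,0,0,-0.4],
  [0,0,-0.7,0,0,-0.6,-0.4],
  [0,0,-0.25,0,0,-0.7,-0.4],
  [0,0,0,0,0,-0.8,-0.4],
  [0,0,0,0,0,-0.8,-0.4],
  [0,0,0,0,0,-0.8,-0.4],
  [0,0,0,0,0,-0.58,-0.4],
])

```text
clock: 16.8
position: [0.6839, 0.1157, 0.1309]
tcp_rot: [-0.001, 0.996, 0.089, 0.001]
force: [0.5, -0.4, 0.2]
width: 0.0282
finger_force: 0.0
```

```bash
python3 -c "
from h import *
go(.412,.060,.13,10)"
```

```text
pos [0.684 0.116 0.131] t 16.8 w 0.028
shift units now [-6.94  0.17  0.01] in target frame [-6.94  0.19  0.02] turn [-0.01 -0.02  0.03]
```

>>> arm_command([
  [-0.8,0.02,0,0,0,0,-0.4],
  [-0.9,0.02,0,0,0,0,-0.4],
  [-0.9,0.02,0,0,0,0,-0.4],
  [-1,0.03,0,0,0,0,-0.4],
  [-1,0.03,0,0,0,0,-0.4],
  [-0.9,0.03,0,0,0,0,-0.4],
  [-0.9,0.02,0,0,0,0,-0.4],
  [-0.5,0.02,0,0,0,0,-0.4],
])

```text
clock: 17.8
position: [0.4115, 0.0597, 0.1304]
tcp_rot: [-0.001, 0.996, 0.088, 0.0]
force: [0.1, 0.9, -0.2]
width: 0.0285
finger_force: 0.0
```

>>> arm_command([
  [0,0,0,0,0,0,-0.4],
  [0,0,0.4,0,0,0,-0.4],
  [0,0,0.5,0,0,0,-0.4],
  [0,0,0.5,0,0,0,-0.4],
  [0,0,0.5,0,0,0,-0.4],
  [0,0,0.4,0,0,0,-0.4],
  [0,0,0.1,0,0,0,-0.4],
  [0,0,0,0,0,0,-0.4],
])

```text
clock: 18.8
position: [0.4155, 0.06, 0.0337]
tcp_rot: [-0.0, 0.996, 0.087, 0.002]
force: [0.0, 0.5, 0.1]
width: 0.0284
finger_force: 0.0
```

```bash
python3 -c "
from h import *
go(.412,.060,.033,10); im=arm.get_image('top')
for b in blobs(im):
    if abs(b[3][1])<.25: print(b)
im=arm.get_image('scene'); cv2.imwrite('pics/s6.png',cv2.resize(im['pixels'][120:270,200:400],None,fx=3,fy=3)); print(arm.get_obs()['qpos'])"
```

```text
pos [0.416 0.06  0.034] t 18.8 w 0.028
shift units now [-0.09 -0.02  0.02] in target frame [-0.09 -0.02  0.02] turn [-0.   -0.03  0.  ]
('yellow', [387.8, 258.1], 305, [0.456, -0.058])
[-0.36100305  0.6702397   0.22019814  2.28819403 -0.62493489  0.23464896
 -0.9716098 ]
```

View pics/s6.png

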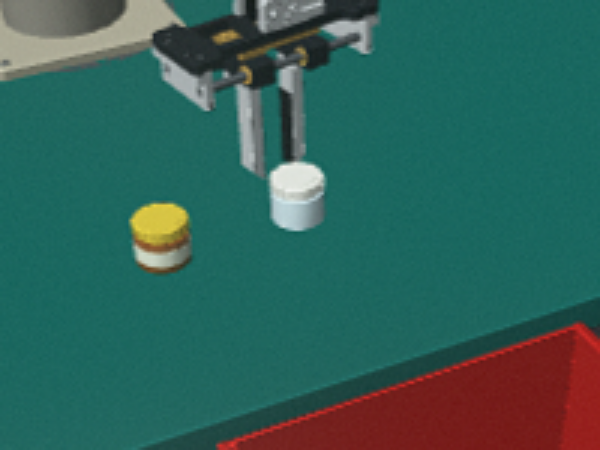

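The fingers are low (z = 0.034) directly behind B at crop (297,195). The sample at (160,237) is clear. Pushing.

>>> arm_command([
  [0.25,0,0,0,0,0,-0.4],
  [0.3,0,0,0,0,0,-0.4],
  [0.4,0,0,0,0,0,-0.4],
  [0.4,0,0,0,0,0,-0.4],
  [0.5,0,0,0,0,0,-0.4],
  [0.5,0,0,0,0,0,-0.4],
  [0.5,0,0,0,0,0,-0.4],
  [0.5,0,0,0,0,0,-0.4],
])

```text
clock: 19.9
position: [0.5479, 0.0834, 0.0348]
tcp_rot: [-0.0, 0.996, 0.088, 0.002]
force: [-0.1, -0.0, -0.5]
width: 0.0284
finger_force: 0.0
```

```bash
python3 -c "
from h import *
go(.69,.108,.033,10); im=arm.get_image('scene')
for b in blobs(im):
    if abs(b[3][1])<.3 and b[3][0]<.7: print(b)"
```

```text
pos [0.548 0.083 0.035] t 19.9 w 0.028
shift units now [3.6  0.01 0.06] in target frame [3.6  0.01 0.04] turn [-0.   -0.03  0.01]
('white', [327.9, 206.9], 373, [0.593, 0.074])
('yellow', [252.6, 194.1], 202, [0.464, -0.062])
```

>>> arm_command([
  [0.5,0,0,0,0,0,-0.4],
  [0.5,0,0,0,0,0,-0.4],
  [0.5,0,0,0,0,0,-0.4],
  [0.5,0,0,0,0,0,-0.4],
  [0.5,0,0,0,0,0,-0.4],
  [0.5,0,0,0,0,0,-0.4],
  [0.4,0,0,0,0,0,-0.4],
  [0.2,0,0,0,0,0,-0.4],
])

```text
clock: 20.95
position: [0.6888, 0.1083, 0.0348]
tcp_rot: [-0.0, 0.996, 0.088, 0.001]
force: [0.2, -0.2, -0.5]
width: 0.0284
finger_force: 0.0
```

>>> arm_command([
  [0,0,0,0,0,0,-0.4],
  [0,0,-0.7,0,0,0,-0.4],
  [0,0,-0.8,0,0,0,-0.4],
  [0,0,-0.8,0,0,0,-0.4],
  [-0.5,0,-0.5,0,0,0,-0.4],
  [-0.5,0,0,0,0,0,-0.4],
  [-0.3,0,0,0,0,0,-0.4],
  [0,0,0,0,0,0,-0.4],
])

```text
clock: 21.95
position: [0.6357, 0.0989, 0.1466]
tcp_rot: [-0.001, 0.996, 0.087, 0.001]
force: [1.1, -0.5, -0.3]
width: 0.028
finger_force: 0.0
```

```bash
python3 -c "
from h import *
im=arm.get_image('top')
for b in blobs(im):
    if abs(b[3][1])<.45: print(b)
im=arm.get_image('scene'); cv2.imwrite('pics/s7.png',im['pixels'])"
```

```text
('white', [198.7, 201.0], 874, [0.588, 0.369])
('white', [506.4, 211.4], 181, [0.561, -0.326])
('white', [508.2, 224.2], 158, [0.531, -0.327])
('yellow', [387.6, 258.1], 315, [0.456, -0.057])
```

View pics/s7.png

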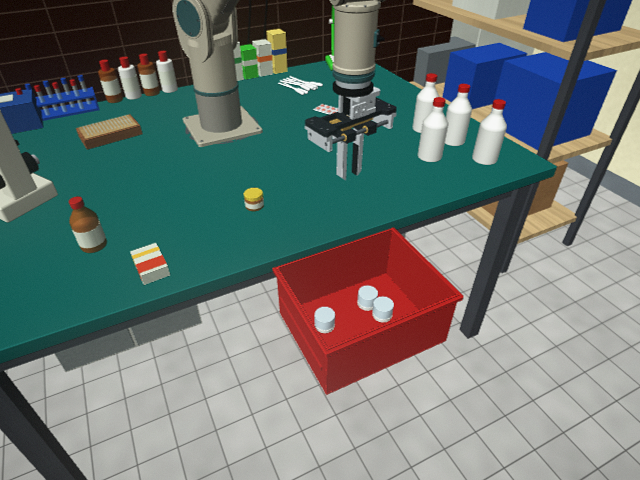

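All three pots are in the bin at (325,320), (368,297) and (383,309). The sample at (253,198), the bottles and the carton haven't moved, and the gripper touches nothing.

```bash
python3 -c "
from bench import arm
print(arm.close_job())"
```

```text
the job is handed in; nothing more can be done
None
```

All three white-lidded pots are in the red bin after about 22 s; the sample, bottles and carton were left standing where they were, and the job is handed in (no verdict returned).

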